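# Set out the bench for a two-ink print

## Robot

A 7-joint arm with a two-finger parallel gripper is mounted at the origin on a cart in front of the work surface, level with it; the furniture and walls round the work are solid. World frame = base frame: x ahead of the robot, y to its left, z up, the work surface at z = 0. Lengths are in m, angles in rad, forces in N, time in s.
With the tool pointing down it reaches from about 0.425 to 0.925 m from the base axis. Payload 6.8 kg.
Tool frame: the origin (TCP) lies on the mounting face of the last link; the fingertips stand 173 mm ahead of it and the grasp point (between the pads) lies 155 mm ahead of it (grip_point_offset is the distance from the TCP to the grasp point, in m); x points along the fingers, z is the direction in which the jaws open and shut, and the axes are right-handed (so a half turn about x gives the same grasp; the last joint's range is limited). The gripper opens to 85 mm and grips with 20 to 120 N. Pads are 22 mm wide; open, the fingers measure 114 mm over their backs; the gripper's body (76 mm by 85 mm) begins 54 mm behind the grasp point. The pads swing forward as they close: fully open they stand 13 mm farther back than shut.
Start: joints at [1, 0.477, 0.022, 1.555, -0.011, 1.109, -0.083], TCP at [0.301, -0.604, 0.405] pointing down, gripper open.
Joint ranges: [-2.96, 2.96], [-0.34, 2.1], [-1.41, 1.46], [0.24, 2.44], [-1.37, 4.51], [0.17, 1.92], [-2.96, 2.96]. Speed limits (rad/s): [2.39, 2.39, 3.14, 3.14, 3.14, 3.14, 3.14].

## Interface

Orientations are given as a rotation vector (axis times angle).
In Python, from bench import * gives the robot as it stands. The module is installed in compiled form; this text tells all that it offers.
- The arm moves only by the tool servo_tool, never from a script. Its argument "motion" is a list of rows, each a list of 5 numbers: the shift along the tool's x, y, z in m, then the turn about the tool's x in degrees, then the gripper command: -1 is fully open, 1 is shut, values between are in proportion. In form: [[dx, dy, dz, turn, fingers], ...]. A call has 1 to 8 rows; each row is the pose to reach, as a shift and turn from the pose measured when the call began, along the tool's axes at that moment; what a row does not reach only later rows make up. A row lasts 1/10 s, in which the tool goes at most 50 mm and 8.59 degrees, less where a joint would pass 70% of its speed; a pose out of reach is approached as far as the arm can. A call with a gripper value outside its range is refused whole. The fingers move at their own pace and stop on an object; "force" is the grip in N (left out, the last holds). Time passes only in rows, so rows that repeat a pose let the fingers close. It gives the time, the measured TCP pose, the force and the opening at its end, in the units of the state.
- get_obs(): the state, without advancing time (a new reading comes with each control period).
- grab_frame(name): name is "scene" or "top" or "wrist"; returns the picture (480x640x3 uint8, red, green, blue); there is no depth.
- camera_params(name): a dict with "mtx" (3x3 intrinsics, pixels), "world_to_cam" (4x4, takes a point from world to camera coordinates); the wrist camera has in their place "T_tool_cam" (4x4, takes a point from camera to tool coordinates, whose origin is the TCP and whose axes are the tool frame's). Camera axes: x right, y down, z forward; pixel columns grow to the right and rows downward; lengths in m; the calibration is good to about 2 mm. A picture is of the moment at which its call begins: read the wrist's pose just before it. camera_params takes no time and is no camera call.
- hand_in(): hands the job in, once; it reports no verdict.
The state is a dict: "clock": time; "joints": joint angles; "qvel": joint speeds; "tau": joint torques, N m; "tcp_pos": TCP position; "orientation": TCP orientation; "contact_force": force on the tool from outside, world axes, zero at the start; "moment": the same for the moment, N m; "grip_width": finger opening in m.
Only numpy, scipy, OpenCV 4.12 (cv2) and the standard library are available. Lean on these libraries where they do the work, as an engineer would, in place of code of your own. Each camera call takes 0.05 s, during which the arm holds its last target. There are 200 camera calls.

## Task

Set out the bench for printing: in the wooden three-compartment caddy, stand the yellow pot in the middle compartment between the two inks, with the blue ink bottle in the compartment to its left and the sepia ink bottle in the compartment to its right (as seen from the robot). Set the black loupe upright on top of the cork block, in the middle, and lay the eraser flat on the middle of the yellow sticky pad. Keep the bottles and the pot upright and set them down rather than letting them fall; leave the rust-coloured pot and the metal sharpener where they are.

Things in the scene. Friction and masses are not known exactly. Their poses are not given: they have to be found in the camera images.
- ink_blue: Blue glass ink bottle with a white cap, 34 mm diameter, 55 mm high (body to about 36 mm, shoulder, then cap of 26 mm diameter); round, upright; origin at the centre of its underside, z up.
- ink_sepia: Brown glass ink bottle with a dark brown cap, 38 mm diameter, 60 mm high (body to about 40 mm, shoulder, then cap of 30 mm diameter); round, upright; origin at the centre of its underside, z up.
- pot_yellow: Yellow plastic pot with a yellow screw lid. The body is 56 mm in diameter, the lid 62 mm in diameter from 39 mm up to the top at 53 mm; round, upright; origin at the centre of its underside, z up.
- loupe: Black stand loupe with a pale glass top, 35 mm diameter, 32 mm high; round, upright; origin at the centre of its underside, z up.
- eraser: White eraser in a blue and white card sleeve, 19 mm (own x) by 42 mm (own y) by 12 mm high, lying flat; origin at the centre of its underside, z up.
- ink_caddy: Light wooden caddy, fixed to the bench, with a small brass plate on its front. Outside 84 mm (own x) by 240 mm (own y); three square compartments in a row along y, each 72 mm by 72 mm inside, with their centres at own y = +0.078 (left), 0 (middle) and -0.078 (right), own x = 0. Floor 6 mm above the bench, walls 6 mm thick and up to 16 mm above the bench. Origin under the middle compartment at bench height; x points away from the front, y to the left, z up.
- cork_block: Cork sanding block, fixed to the bench: 55 mm (own x) by 95 mm (own y) by 35 mm high; origin at the centre of its underside, z up.
- sticky_pad: Yellow sticky pad, fixed to the bench: 78 mm square, 12 mm high; origin at the centre of its underside, z up.
- pot_amber: Bystander, loose: rust-brown plastic pot with a rust-brown lid, 60 mm diameter, 50 mm high; round, upright; origin at the centre of its underside, z up. Leave it alone.
- sharpener: Bystander, loose: small pale-grey metal pencil sharpener, 16 mm by 25 mm by 13 mm high; origin at the centre of its underside. Leave it alone.
Things that resemble listed ones, but are neither listed nor needed, are in the scene too. Of the things like the eraser, leave any that is green; of the rest the smaller one is meant. What is shaped like the ink_blue but turquoise is not meant.

How it is judged:
At the end, for the whole second after the job is handed in: Blue bottle, yellow pot, sepia bottle stand upright in the left, middle, right compartments (22 mm of centre along each caddy axis, on the floor); loupe upright on the cork block (15 mm of centre along each axis); eraser flat on the pad (18 mm). Tilt under 0.12 rad, heights within 5 mm, at rest (x of ink_blue in the frame of ink_caddy between -0.022 and 0.022 m and y of ink_blue in the frame of ink_caddy between 0.056 and 0.1 m and z of each of ink_blue, pot_yellow, ink_sepia in the frame of ink_caddy below 0.011 m and x of pot_yellow in the frame of ink_caddy between -0.022 and 0.022 m and y of pot_yellow in the frame of ink_caddy between -0.022 and 0.022 m and x of ink_sepia in the frame of ink_caddy between -0.022 and 0.022 m and y of ink_sepia in the frame of ink_caddy between -0.1 and -0.056 m and x of loupe in the frame of cork_block between -0.015 and 0.015 m and y of loupe in the frame of cork_block between -0.015 and 0.015 m and z of loupe in the frame of cork_block between 0.03 and 0.04 m and x of eraser in the frame of sticky_pad between -0.018 and 0.018 m and y of eraser in the frame of sticky_pad between -0.018 and 0.018 m and z of eraser in the frame of sticky_pad between 0.007 and 0.017 m and angle between each of ink_blue, pot_yellow, ink_sepia, loupe, eraser's own z axis and vertical below 0.12 rad and linear speed of each of ink_blue, pot_yellow, ink_sepia, loupe, eraser below 0.02 m/s); the robot touches nothing.
It fails at once if the rust-coloured pot or the sharpener is shifted by more than 20 mm (distance of any of pot_amber, sharpener from where it was at the start of the episode above 0.02 m).
It fails at once if a bottle or the yellow pot is tipped by more than 0.6 rad (angle between any of ink_blue, pot_yellow, ink_sepia's own z axis and vertical above 0.6 rad).
It fails at once if a bottle or the yellow pot is let fall (faster than 0.7 m/s while out of the fingers, a drop of 25 mm) ((linear speed of ink_blue above 0.7 m/s and contact force between ink_blue and the fingers below 0.05 N) or (linear speed of pot_yellow above 0.7 m/s and contact force between pot_yellow and the fingers below 0.05 N) or (linear speed of ink_sepia above 0.7 m/s and contact force between ink_sepia and the fingers below 0.05 N)).
It also fails if it takes over 109 s, if anything falls off the work surface, if the arm or the gripper's body presses on something with over 40 N, if the wrist force passes 120 N, or if a joint passes its speed limit or range.

## Working session

There is one attempt and no reset: what is moved stays moved. The work goes in short steps, Python scripts to look and compute and a tool call to move; the robot and the scene stay as the last step left them, time stands still between calls to the robot, and variables do not carry over. Pictures are saved under pics/ and viewed, about 12 in all and at most 16, crops included, and the job is handed in when it is done.

Besides the shell and the picture viewer there is one more tool, called after "Request:" by a JSON object that holds its "op" and its "data", one argument or row to a line. servo_tool: Moves the arm, as the interface text tells. Its arguments: {"type":"object","properties":{"motion":{"type":"array","items":{"type":"array","items":{"type":"number"}}},"force":{"type":"number"}},"required":["motion"]}

```bash
mkdir -p pics
python3 - <<'E'
from bench import *
import cv2
o=get_obs();print(o)
for n in("scene","top","wrist"):
    cv2.imwrite(f"pics/{n}0.png",grab_frame(n)[:,:,::-1]);p=camera_params(n);print(n,p)
E
```

```text
{'clock': 0.0, 'joints': array([ 0.99990549,  0.47777374,  0.02236199,  1.55648997, -0.01148731,
        1.10928973, -0.08311176]), 'qvel': array([ 1.07136110e-04, -1.91040847e-03, -8.41455851e-05,  6.55561892e-05,
        3.98101027e-04, -1.79778103e-03, -1.22597458e-03]), 'tau': array([-6.42322320e-04, -5.96440315e+01,  1.60756968e+00, -2.81198663e+01,
        1.24169749e-02,  9.28861904e-03,  2.40048348e-05]), 'tcp_pos': array([ 0.30121568, -0.60373921,  0.40372727]), 'orientation': array([ 0.86280804,  1.39495428, -0.86145359]), 'contact_force': array([-0.39887598, -0.27374306,  0.9236207 ]), 'moment': array([-0.00239527,  0.03019296, -0.01170004]), 'grip_width': 0.08540687061015866}
scene {'mtx': array([[606.26396829,   0.        , 323.77902706],
       [  0.        , 606.26396829, 240.41612709],
       [  0.        ,   0.        ,   1.        ]]), 'world_to_cam': array([[-0.90985977, -0.41486942, -0.00621023,  0.45117523],
       [-0.17159413,  0.38987025, -0.9047412 ,  0.15016066],
       [ 0.37777065, -0.82212198, -0.42591641,  0.98079716],
       [ 0.        ,  0.        ,  
[... 377 characters left out ...]
1],
       [ 1.27114472e-01, -1.02984445e-02, -9.91834590e-01,
         8.40364629e-01],
       [ 0.00000000e+00,  0.00000000e+00,  0.00000000e+00,
         1.00000000e+00]])}
wrist {'mtx': array([[382.21223887,   0.        , 317.34679529],
       [  0.        , 382.21223887, 245.14921739],
       [  0.        ,   0.        ,   1.        ]]), 'T_tool_cam': array([[ 9.72290971e-04, -3.01178462e-01,  9.53567296e-01,
         3.10985027e-02],
       [-2.97203414e-04, -9.53567792e-01, -3.01178315e-01,
         7.60251923e-02],
       [ 9.99999483e-01,  9.42950041e-06, -1.01665662e-03,
        -1.14716423e-03],
       [ 0.00000000e+00,  0.00000000e+00,  0.00000000e+00,
         1.00000000e+00]])}
```

View pics/top0.png

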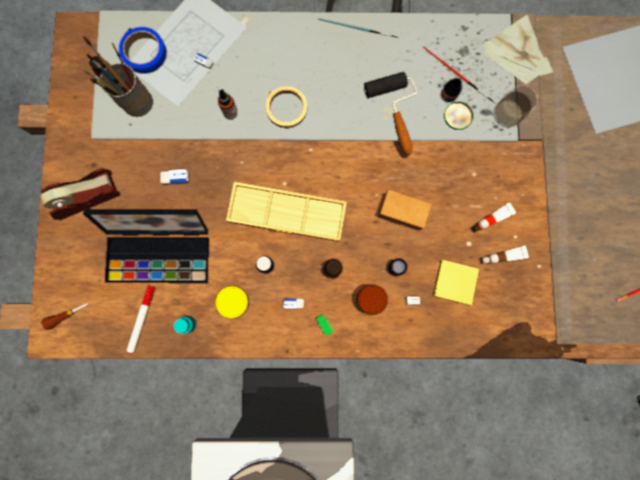

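View pics/scene0.png

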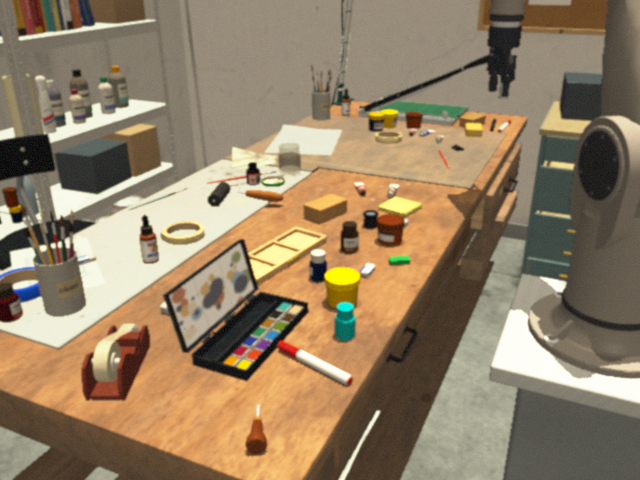

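The top view shows blue ink at (264,264), sepia (332,268), loupe (398,267), yellow pot (231,302), amber pot (372,299), sharpener (413,300), pad (457,282), cork (405,209) and caddy (287,211). The eraser-like things are at (293,303), (174,177), (203,60) and a green one at (325,324). The turquoise bottle is at (184,325). Next I measure them all and enlarge.

```bash
cat > h.py <<'E'
import numpy as np, cv2
from scipy.spatial.transform import Rotation as R
from bench import *
def cam(name,o=None):
    p=camera_params(name)
    if name=="wrist":
        T=np.eye(4);T[:3,:3]=R.from_rotvec(o["orientation"]).as_matrix();T[:3,3]=o["tcp_pos"]
        return p["mtx"],T@p["T_tool_cam"]
    return p["mtx"],np.linalg.inv(p["world_to_cam"])
def cast(c,uv,z):
    K,T=c;uv=np.atleast_2d(np.asarray(uv,float))
    d=np.c_[uv,np.ones(len(uv))]@np.linalg.inv(K).T@T[:3,:3].T
    return T[:3,3]+d*((z-T[2,3])/d[:,2])[:,None]
def proj(c,P):
    K,T=c;q=(np.atleast_2d(P)-T[:3,3])@T[:3,:3]@K.T
    return q[:,:2]/q[:,2:]
def blob(hsv,lo,hi,box):
    u0,v0,u1,v1=box;m=np.zeros(hsv.shape[:2],np.uint8)
    m[v0:v1,u0:u1]=cv2.inRange(hsv,np.array(lo),np.array(hi))[v0:v1,u0:u1]
    cs,_=cv2.findContours(m,cv2.RETR_EXTERNAL,cv2.CHAIN_APPROX_NONE)
    return max(cs,key=cv2.contourArea) if cs else None
def rect(c,cnt,z):
    P=cast(c,cnt.reshape(-1,2),z)[:,:2].astype(np.float32)
    return cv2.minAreaRect(P*1000)
E
python3 - <<'E'
from h import *
im=cv2.imread("pics/top0.png");h=cv2.cvtColor(im,cv2.COLOR_BGR2HSV);c=cam("top")
A=[("blue cap",.055,(0,0,130),(180,110,255),(250,252,280,276)),
("sepia cap",.06,(0,0,0),(180,255,75),(316,255,348,282)),
("loupe",.032,(0,0,0),(180,255,90),(384,254,412,280)),
("loupe2",.032,(100,30,0),(140,255,255),(384,254,412,280)),
("yellow",.053,(24,150,120),(35,255,255),(205,280,255,325)),
("amber",.05,(0,150,60),(8,255,255),(350,280,392,318)),
("sharp",.013,(0,0,140),(180,60,255),(402,290,424,310)),
("pad",.012,(24,120,120),(35,255,255),(430,255,485,310)),
("cork",.035,(8,120,150),(18,255,255),(370,185,440,235)),
("caddy",.016,(18,50,150),(30,160,255),(215,175,360,245)),
("er1",.012,(90,0,120),(140,255,255),(278,292,308,314)),
("er2",.012,(90,0,120),(140,255,255),(155,165,195,190)),
("er3",.012,(100,40,60),(140,255,255),(190,48,218,72)),
("turq",.055,(80,100,60),(95,255,255),(165,310,200,340))]
for n,z,lo,hi,b in A:
    k=blob(h,lo,hi,b)
    if k is None: print(n,None);continue
    r=rect(c,k,z);print(n,np.round(r[0]),np.round(r[1],0),round(r[2]))
cv2.imwrite("pics/crop1.png",cv2.resize(im[165:340,160:490],None,fx=2.4,fy=2.4,interpolation=cv2.INTER_CUBIC))
E
```

```text
blue cap [501.  21.] [28. 27.] 1
sepia cap [ 491. -113.] [36. 35.] 76
loupe [ 495. -244.] [32. 41.] 0
loupe2 [ 499. -257.] [25. 10.] 17
yellow [427.  81.] [60. 60.] 1
amber [ 418. -173.] [17. 18.] 81
sharp [ 429. -281.] [25. 16.] 90
pad [ 466. -371.] [79. 76.] 76
cork [ 613. -265.] [102. 144.] 0
caddy [614. -21.] [242.  86.] 80
er1 [423. -30.] [24. 16.] 90
er2 [689. 208.] [25. 36.] 4
er3 [959. 167.] [23.  6.] 63
turq [383. 170.] [32. 38.] 2
```

View pics/crop1.png

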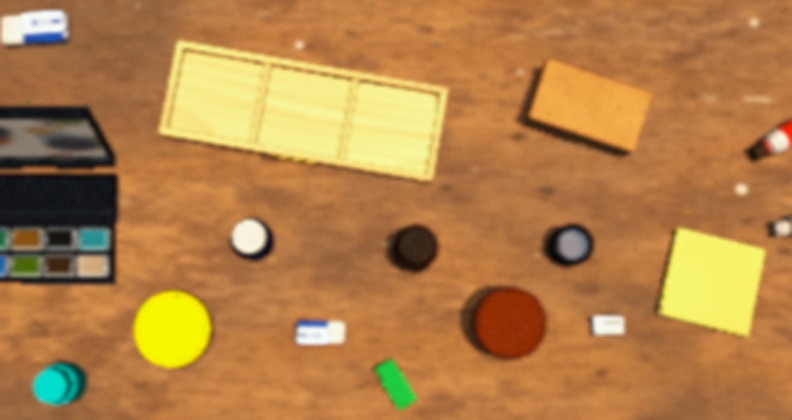

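The caddy's brass plate (crop 300,158) faces the robot. Of the erasers, (293,303) is about 40 mm long and (174,177) about 53 mm. The one at (203,60) is out of reach (0.97 m) and the fourth is green, so (293,303) is the one meant. Now I compute centres and the first move.

```bash
cat >> h.py <<'E'
def go(x,y,z,yaw=None):
    """shift/turn (tool axes) that put grasp point at x,y,z with tool z (jaws) along yaw deg (mod 180)"""
    o=get_obs();M=R.from_rotvec(o["orientation"]).as_matrix()
    g=np.array([x,y,z]);t=g-M[:,0]*.155-o["tcp_pos"];d=M.T@t
    cur=np.degrees(np.arctan2(M[1,2],M[0,2]))
    turn=0 if yaw is None else -((yaw-cur+90)%180-90)
    tilt=np.degrees(np.arccos(-M[2,0]))
    print("shift mm",np.round(d*1000),"turn",round(turn,1),"jaw yaw",round(cur,1),"tilt",round(tilt,2),"grip",np.round(o["tcp_pos"]+M[:,0]*.155,4),"w",round(o["grip_width"],4),"t",o["clock"], "J",np.round(o["joints"],2))
    print("tool y",np.round(M[:,1],2),"tool z",np.round(M[:,2],2))
E
python3 - <<'E'
from h import *
im=cv2.imread("pics/top0.png");h=cv2.cvtColor(im,cv2.COLOR_BGR2HSV);c=cam("top")
f=lambda u,v,z:cast(c,[(160+u/2.4,165+v/2.4)],z)[0]
for n,u,v,z in [("sepia",415,248,.06),("loupe",572,244,.032),("eraser",320.5,332,.012),("amber",510,322,.05),("sharp",608,325,.013)]: print(n,np.round(f(u,v,z)*1000))
for n,cs,z in [("cork",[(553,60),(652,95),(632,152),(528,115)],.035),("pad",[(678,228),(765,249),(748,335),(659,312)],.012),("caddy",[(179,41),(447,89),(433,180),(160,134)],.016)]:
    P=np.array([f(u,v,z)[:2] for u,v in cs]);print(n,np.round(P.mean(0)*1000),[round(np.linalg.norm(P[i]-P[i-1])*1000) for i in range(4)],"yaw of right edge",np.degrees(np.arctan2(*(P[0]-P[1])[::-1])).round(1))
go(.46,.05,.26,-10)
E
```

```text
sepia [ 491. -116.   60.]
loupe [ 496. -249.   32.]
eraser [423. -38.  12.]
amber [ 431. -193.   50.]
sharp [ 428. -282.   13.]
cork [ 614. -268.] [53, 89, 53, 93] yaw of right edge 70.1
pad [ 466. -373.] [74, 77, 75, 78] yaw of right edge 76.3
caddy [613. -23.] [84, 238, 81, 239] yaw of right edge 79.7
shift mm [ -10.  434. -514.] turn -53.5 jaw yaw -63.5 tilt 0.08 grip [ 0.3012 -0.6036  0.2489] w 0.0855 t 0.15 J [ 1.    0.48  0.02  1.56 -0.01  1.11 -0.08]
tool y [ 0.89  0.45 -0.  ] tool z [ 0.45 -0.89 -0.  ]
```

Request:
{"op": "servo_tool", "data": {
  "motion": [
    [-0.01, 0.434, -0.514, -53.5, -1],
    [-0.01, 0.434, -0.514, -53.5, -1],
    [-0.01, 0.434, -0.514, -53.5, -1],
    [-0.01, 0.434, -0.514, -53.5, -1],
    [-0.01, 0.434, -0.514, -53.5, -1],
    [-0.01, 0.434, -0.514, -53.5, -1],
    [-0.01, 0.434, -0.514, -53.5, -1],
    [-0.01, 0.434, -0.514, -53.5, -1]
  ]
}}

```text
clock: 0.95
tcp_pos: [0.3956, -0.2133, 0.4107]
orientation: [0.137, 1.567, -0.136]
contact_force: [1.0, -0.4, 0.4]
grip_width: 0.0855
```

Run:
```python
from h import *
go(.46,-.03,.26,-10)
```

```text
shift mm [ -4. 192.  32.] turn 0.1 jaw yaw -9.9 tilt 0.06 grip [ 0.3955 -0.2132  0.2557] w 0.0855 t 0.95 J [ 0.69  0.12 -0.36  2.04  0.05  0.99  0.13]
tool y [0.17 0.98 0.  ] tool z [ 0.98 -0.17 -0.  ]
```

Request:
{"op": "servo_tool", "data": {
  "motion": [
    [0, 0.19, 0.03, 0, -1],
    [0, 0.19, 0.03, 0, -1],
    [0, 0.19, 0.03, 0, -1],
    [0, 0.19, 0.03, 0, -1],
    [0, 0.19, 0.03, 0, -1],
    [0, 0.19, 0.03, 0, -1],
    [0, 0.19, 0.03, 0, -1]
  ]
}}

```text
clock: 1.65
tcp_pos: [0.4576, -0.0327, 0.4105]
orientation: [0.138, 1.568, -0.137]
contact_force: [-0.7, 0.4, -0.0]
grip_width: 0.0853
```

Run:
```python
from h import *
o=get_obs();im=grab_frame("wrist")[:,:,::-1].copy()
cv2.imwrite("pics/w1.png",im)
c=cam("wrist",o)
for n,P in dict(blue=(.501,.021,.055),sepia=(.491,-.116,.06),loupe=(.496,-.249,.032),er=(.423,-.038,.012),yel=(.427,.081,.053),caddy=(.613,-.022,.006),cork=(.614,-.268,.035)).items():
    u,v=proj(c,P)[0];print(n,u.round(),v.round())
    cv2.drawMarker(im,(int(u),int(v)),(255,0,255),0,12,1)
cv2.imwrite("pics/w1m.png",im)
```

```text
blue 361.0 146.0
sepia 372.0 300.0
loupe 389.0 398.0
er 286.0 219.0
yel 257.0 86.0
caddy 477.0 168.0
cork 500.0 398.0
```

View pics/w1m.png

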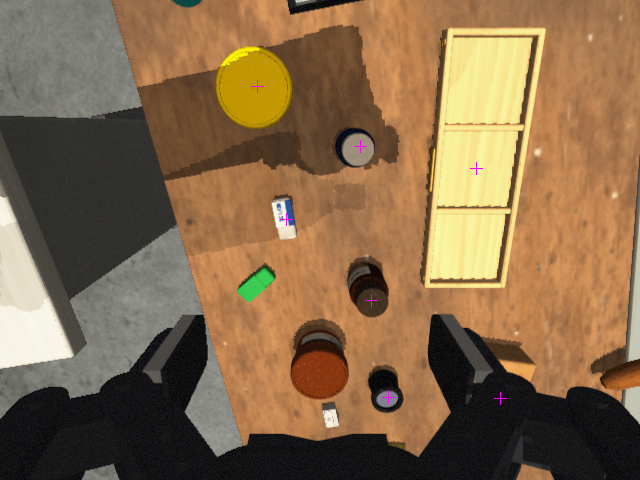

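The wrist view agrees with the top-view positions (magenta marks): blue cap at (356,148), sepia (371,299), loupe (387,399), eraser (284,218), yellow (254,87), and the caddy matches. The blue bottle sits about 4 mm nearer in x. I'll start with blue.

Run:
```python
from h import *
go(.498,.021,.036,-10)
```

```text
shift mm [219.  60.  31.] turn -0.1 jaw yaw -10.1 tilt 0.08 grip [ 0.4574 -0.0329  0.2555] w 0.0852 t 1.7 J [ 0.42  0.15 -0.53  2.01  0.09  1.   -0.33]
tool y [0.18 0.98 0.  ] tool z [ 0.98 -0.18 -0.  ]
```

Request:
{"op": "servo_tool", "data": {
  "motion": [
    [0.05, 0.06, 0.031, 0, -1],
    [0.09, 0.06, 0.031, 0, -1],
    [0.13, 0.06, 0.031, 0, -1],
    [0.17, 0.06, 0.031, 0, -1],
    [0.2, 0.06, 0.031, 0, -1],
    [0.219, 0.06, 0.031, 0, -1],
    [0.219, 0.06, 0.031, 0, -1],
    [0.219, 0.06, 0.031, 0, -1]
  ]
}}

```text
clock: 2.5
tcp_pos: [0.4984, 0.0198, 0.1917]
orientation: [0.139, 1.568, -0.14]
contact_force: [0.4, -0.2, -0.0]
grip_width: 0.0858
```

Request:
{"op": "servo_tool", "data": {
  "motion": [
    [0, 0, 0, 0, 0.2],
    [0, 0, 0, 0, 0.2],
    [0, 0, 0, 0, 0.8],
    [0, 0, 0, 0, 0.8],
    [0, 0, 0, 0, 0.8],
    [0, 0, 0, 0, 0.8],
    [0, 0, 0, 0, 0.8],
    [0, 0, 0, 0, 0.8]
  ],
  "force": 30
}}

```text
clock: 3.3
tcp_pos: [0.4988, 0.0198, 0.1926]
orientation: [0.139, 1.567, -0.14]
contact_force: [-1.1, -0.4, 7.9]
grip_width: 0.0323
```

Run:
```python
from h import *
go(.498,.021,.036,-10)
```

```text
shift mm [ 2.  1. -1.] turn -0.2 jaw yaw -10.2 tilt 0.04 grip [0.4987 0.0197 0.0376] w 0.0323 t 3.3 J [ 0.18  0.55 -0.42  2.1   0.41  0.58 -0.71]
tool y [ 0.18  0.98 -0.  ] tool z [ 0.98 -0.18 -0.  ]
```

Request:
{"op": "servo_tool", "data": {
  "motion": [
    [0, 0, 0, 0, 0.8],
    [0, 0, 0, 0, 0.8],
    [-0.005, 0, 0, 0, 0.8],
    [-0.015, 0, 0, 0, 0.8],
    [-0.03, 0, 0, 0, 0.8],
    [-0.03, 0, 0, 0, 0.8]
  ]
}}

```text
clock: 3.9
tcp_pos: [0.4997, 0.02, 0.2246]
orientation: [0.14, 1.563, -0.14]
contact_force: [0.4, -0.2, -1.1]
grip_width: 0.0326
```

Run:
```python
from h import *
go(.498,.021,.036,-10)
cv2.imwrite("pics/w2.png",grab_frame("wrist")[:,:,::-1])
```

```text
shift mm [34.  1. -2.] turn -0.2 jaw yaw -10.2 tilt 0.18 grip [0.5002 0.0199 0.0696] w 0.0326 t 3.9 J [ 0.21  0.49 -0.46  2.08  0.36  0.64 -0.68]
tool y [0.18 0.98 0.  ] tool z [ 0.98 -0.18  0.  ]
```

View pics/w2.png

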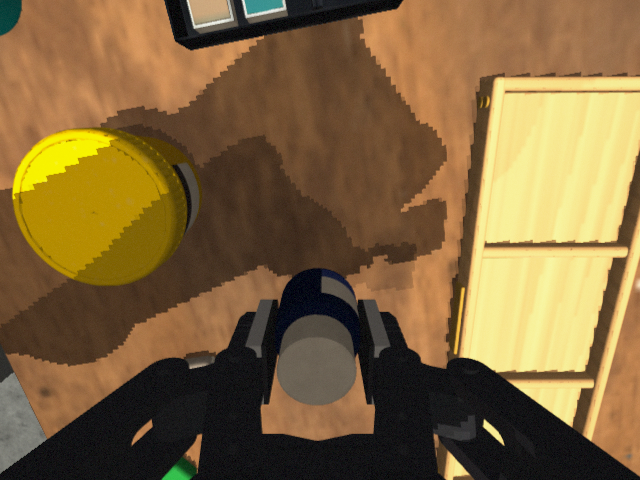

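Blue is gripped upright between the pads (cap at (317,370)). Now to the left compartment at (.627,.055).

Run:
```python
from h import *
go(.627,.055,.075,-10)
```

```text
shift mm [ -6.  57. 119.] turn -0.2 jaw yaw -10.2 tilt 0.12 grip [0.4997 0.0197 0.0688] w 0.0321 t 3.95 J [ 0.21  0.5  -0.46  2.09  0.36  0.64 -0.68]
tool y [ 0.18  0.98 -0.  ] tool z [ 0.98 -0.18  0.  ]
```

Request:
{"op": "servo_tool", "data": {
  "motion": [
    [-0.006, 0.012, 0.025, 0, 0.8],
    [-0.006, 0.028, 0.06, 0, 0.8],
    [-0.006, 0.045, 0.095, 0, 0.8],
    [-0.006, 0.055, 0.114, 0, 0.8],
    [-0.006, 0.057, 0.119, 0, 0.8],
    [-0.006, 0.057, 0.119, 0, 0.8],
    [-0.006, 0.057, 0.119, 0, 0.8]
  ]
}}

```text
clock: 4.65
tcp_pos: [0.6253, 0.0543, 0.2293]
orientation: [0.139, 1.566, -0.141]
contact_force: [-0.8, -0.5, 0.1]
grip_width: 0.0325
```

Run:
```python
from h import *
go(.627,.055,.0445,-10)
o=get_obs();im=grab_frame("wrist")[:,:,::-1]
cv2.imwrite("pics/w3.png",im)
```

```text
shift mm [30.  1.  2.] turn -0.2 jaw yaw -10.2 tilt 0.07 grip [0.6253 0.0541 0.0743] w 0.0325 t 4.65 J [ 0.13  0.64 -0.44  1.78  0.37  0.8  -0.66]
tool y [ 0.18  0.98 -0.  ] tool z [ 0.98 -0.18  0.  ]
```

View pics/w3.png

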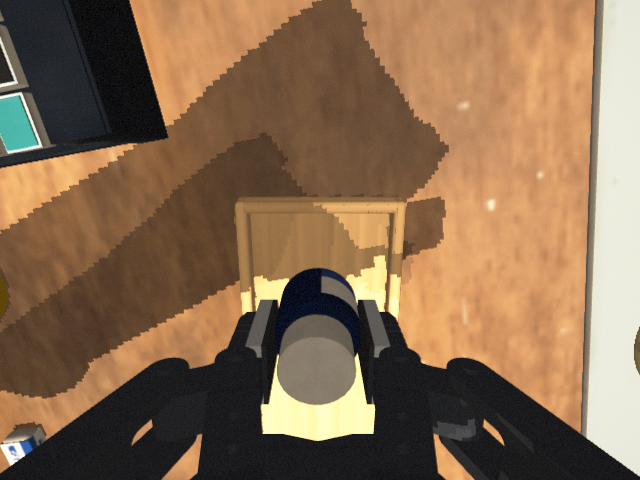

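The view shows the bottle centred over the left compartment (walls at columns 240 and 404, bottle at 318). Lower and release.

Request:
{"op": "servo_tool", "data": {
  "motion": [
    [0.01, 0.001, 0.001, 0, 0.8],
    [0.02, 0.001, 0.001, 0, 0.8],
    [0.026, 0.001, 0.001, 0, 0.8],
    [0.029, 0.001, 0.001, 0, 0.8],
    [0.03, 0.001, 0.001, 0, 0.8],
    [0.03, 0.001, 0.001, 0, 0.8],
    [0.03, 0.001, 0.001, 0, 0.8]
  ]
}}

```text
clock: 5.4
tcp_pos: [0.6266, 0.0551, 0.1998]
orientation: [0.139, 1.565, -0.141]
contact_force: [-0.5, -0.1, -1.7]
grip_width: 0.0325
```

Request:
{"op": "servo_tool", "data": {
  "motion": [
    [0, 0, 0, 0, 0.15],
    [0, 0, 0, 0, 0.1],
    [0, 0, 0, 0, -0.3],
    [0, 0, 0, 0, -0.6],
    [0, 0, 0, 0, -0.6],
    [-0.03, 0, 0, 0, -1],
    [-0.08, 0, 0, 0, -1],
    [-0.1, 0, 0, 0, -1]
  ]
}}

```text
clock: 6.2
tcp_pos: [0.6277, 0.0558, 0.304]
orientation: [0.14, 1.56, -0.139]
contact_force: [0.8, 1.1, 0.7]
grip_width: 0.0853
```

Run:
```python
from h import *
go(.491,-.116,.12,-10)
go(.427,.081,.12,-10)
```

```text
shift mm [  28. -194. -105.] turn -0.2 jaw yaw -10.2 tilt 0.35 grip [0.6286 0.0558 0.149 ] w 0.0853 t 6.2 J [ 0.16  0.55 -0.48  1.73  0.31  0.92 -0.62]
tool y [0.18 0.98 0.  ] tool z [ 0.98 -0.18  0.01]
shift mm [  28.  -11. -203.] turn -0.2 jaw yaw -10.2 tilt 0.35 grip [0.6286 0.0558 0.149 ] w 0.0853 t 6.2 J [ 0.16  0.55 -0.48  1.73  0.31  0.92 -0.62]
tool y [0.18 0.98 0.  ] tool z [ 0.98 -0.18  0.01]
```

Request:
{"op": "servo_tool", "data": {
  "motion": [
    [0, -0.003, -0.05, 0, -1],
    [0.01, -0.006, -0.1, 0, -1],
    [0.02, -0.009, -0.15, 0, -1],
    [0.028, -0.011, -0.19, 0, -1],
    [0.028, -0.011, -0.203, 0, -1],
    [0.028, -0.011, -0.203, 0, -1],
    [0.028, -0.011, -0.203, 0, -1]
  ]
}}

```text
clock: 6.9
tcp_pos: [0.4277, 0.0811, 0.2755]
orientation: [0.141, 1.558, -0.139]
contact_force: [-0.3, -0.5, 0.0]
grip_width: 0.0853
```

Run:
```python
from h import *
o=get_obs();im=grab_frame("wrist")[:,:,::-1].copy();c=cam("wrist",o)
h=cv2.cvtColor(im,cv2.COLOR_BGR2HSV);k=blob(h,(22,130,60),(35,255,255),(100,60,560,420))
r=rect(c,k,.053);print(r,cv2.boundingRect(k))
go(.426,.080,.042,-10)
cv2.imwrite("pics/w4.png",im)
```

```text
((424.4847412109375, 82.52201080322266), (63.407867431640625, 59.82066345214844), 60.84172821044922) (254, 216, 112, 112)
shift mm [78. -2. -4.] turn -0.3 jaw yaw -10.3 tilt 0.49 grip [0.4294 0.0812 0.1204] w 0.0854 t 6.95 J [ 0.15  0.32 -0.55  2.2   0.27  0.68 -0.77]
tool y [0.18 0.98 0.  ] tool z [ 0.98 -0.18  0.01]
```

View pics/w4.png

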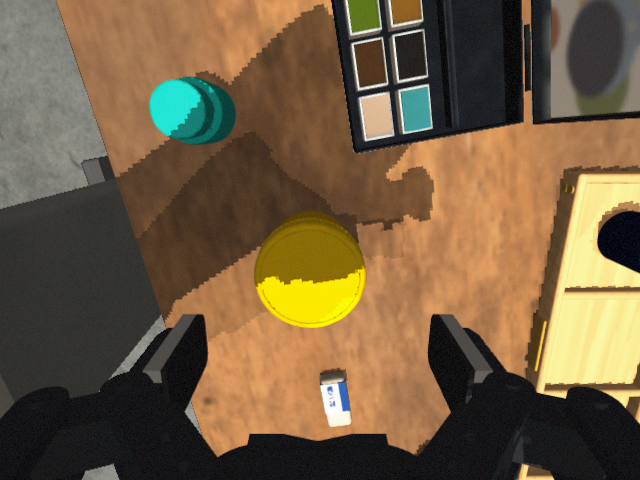

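The yellow lid is at (310,275), measuring (.425,.082) with Ø 60–63 mm, which agrees. Descend.

Request:
{"op": "servo_tool", "data": {
  "motion": [
    [0.02, -0.001, -0.005, 0, -1],
    [0.045, -0.001, -0.005, 0, -1],
    [0.065, -0.001, -0.005, 0, -1],
    [0.076, -0.001, -0.005, 0, -1],
    [0.079, -0.001, -0.005, 0, -1],
    [0.079, -0.001, -0.005, 0, -1]
  ]
}}

```text
clock: 7.55
tcp_pos: [0.4244, 0.0811, 0.1964]
orientation: [0.142, 1.558, -0.139]
contact_force: [0.3, 0.9, -0.2]
grip_width: 0.0854
```

Request:
{"op": "servo_tool", "data": {
  "motion": [
    [0, 0, 0, 0, -0.4],
    [0, 0, 0, 0, -0.2],
    [0, 0, 0, 0, 0],
    [0, 0, 0, 0, 0],
    [0, 0, 0, 0, 0],
    [0, 0, 0, 0, 0],
    [0, 0, 0, 0, 0]
  ],
  "force": 30
}}

```text
clock: 8.25
tcp_pos: [0.4249, 0.0813, 0.1974]
orientation: [0.142, 1.555, -0.139]
contact_force: [-0.5, 0.6, 5.9]
grip_width: 0.0593
```

Run:
```python
from h import *
go(.613,-.022,.09,-10)
```

```text
shift mm [-46. -68. 202.] turn -0.3 jaw yaw -10.3 tilt 0.63 grip [0.4266 0.0815 0.0424] w 0.0593 t 8.25 J [ 0.05  0.47 -0.45  2.25  0.43  0.49 -0.92]
tool y [0.18 0.98 0.  ] tool z [ 0.98 -0.18  0.01]
```

Request:
{"op": "servo_tool", "data": {
  "motion": [
    [-0.01, 0, 0, 0, 0],
    [-0.03, 0, 0, 0, 0],
    [-0.046, -0.005, 0.015, 0, 0],
    [-0.046, -0.02, 0.055, 0, 0],
    [-0.046, -0.034, 0.1, 0, 0],
    [-0.046, -0.048, 0.143, 0, 0],
    [-0.046, -0.062, 0.185, 0, 0],
    [-0.046, -0.068, 0.202, 0, 0]
  ]
}}

```text
clock: 9.05
tcp_pos: [0.6142, -0.0251, 0.2468]
orientation: [0.146, 1.552, -0.142]
contact_force: [0.5, -0.8, -1.6]
grip_width: 0.059
```

Request:
{"op": "servo_tool", "data": {
  "motion": [
    [0, 0, 0, 0, 0],
    [0, 0, 0, 0, 0]
  ]
}}

```text
clock: 9.25
tcp_pos: [0.614, -0.0256, 0.2474]
orientation: [0.147, 1.551, -0.143]
contact_force: [-0.5, 0.3, -1.3]
grip_width: 0.0589
```

Run:
```python
from h import *
go(.613,-.022,.0494,-10)
cv2.imwrite("pics/w5.png",grab_frame("wrist")[:,:,::-1])
```

```text
shift mm [43.  3. -5.] turn -0.6 jaw yaw -10.6 tilt 0.85 grip [ 0.6163 -0.0254  0.0924] w 0.0589 t 9.25 J [ 0.28  0.6  -0.46  1.81  0.36  0.8  -0.54]
tool y [0.18 0.98 0.  ] tool z [ 0.98 -0.18  0.01]
```

View pics/w5.png

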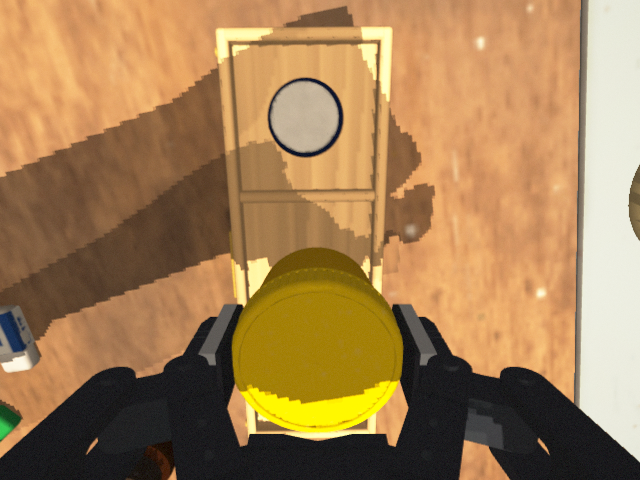

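Blue stands at the centre of the left compartment (305,118), and the pot is held level (318,350). Lower it.

Request:
{"op": "servo_tool", "data": {
  "motion": [
    [0, 0.003, -0.004, 0, 0],
    [0.012, 0.003, -0.005, 0, 0],
    [0.024, 0.003, -0.005, 0, 0],
    [0.034, 0.003, -0.005, 0, 0],
    [0.04, 0.003, -0.005, 0, 0],
    [0.043, 0.003, -0.005, 0, 0],
    [0.043, 0.003, -0.005, 0, 0],
    [0.043, 0.003, -0.005, 0, 0]
  ]
}}

```text
clock: 10.1
tcp_pos: [0.6098, -0.0208, 0.2041]
orientation: [0.146, 1.552, -0.142]
contact_force: [0.3, -0.3, -0.4]
grip_width: 0.0589
```

Request:
{"op": "servo_tool", "data": {
  "motion": [
    [0, 0, 0, 0, -0.45],
    [0, 0, 0, 0, -0.6],
    [0, 0, 0, 0, -0.8],
    [0, 0, 0, 0, -1],
    [0, 0, 0, 0, -1],
    [-0.03, 0, 0, 0, -1],
    [-0.08, 0, 0, 0, -1],
    [-0.1, 0, 0, 0, -1]
  ]
}}

```text
clock: 10.9
tcp_pos: [0.6095, -0.0205, 0.3082]
orientation: [0.146, 1.547, -0.141]
contact_force: [1.1, -0.7, -0.2]
grip_width: 0.0854
```

Run:
```python
from h import *
go(.491,-.116,.12,-10)
```

```text
shift mm [  31. -116. -103.] turn -0.5 jaw yaw -10.5 tilt 1.13 grip [ 0.6125 -0.0203  0.1532] w 0.0854 t 10.9 J [ 0.3   0.52 -0.49  1.78  0.31  0.89 -0.51]
tool y [0.18 0.98 0.01] tool z [ 0.98 -0.18  0.02]
```

Request:
{"op": "servo_tool", "data": {
  "motion": [
    [0.0, -0.03, -0.03, 0.5, -1],
    [0.01, -0.065, -0.06, 0.5, -1],
    [0.02, -0.1, -0.09, 0.5, -1],
    [0.03, -0.116, -0.103, 0.5, -1],
    [0.03, -0.116, -0.103, 0.5, -1],
    [0.03, -0.116, -0.103, 0.5, -1]
  ]
}}

```text
clock: 11.5
tcp_pos: [0.4879, -0.1157, 0.2759]
orientation: [0.154, 1.545, -0.148]
contact_force: [0.6, 0.6, 0.3]
grip_width: 0.0852
```

Run:
```python
from h import *
o=get_obs();im=grab_frame("wrist")[:,:,::-1].copy();c=cam("wrist",o)
go(.491,-.116,.040,-10)
u,v=proj(c,(.491,-.116,.06))[0];print(u,v)
cv2.drawMarker(im,(int(u),int(v)),(255,0,255),0,12,1)
cv2.imwrite("pics/w6.png",im)
```

```text
shift mm [81. -2. -2.] turn -1.0 jaw yaw -11.0 tilt 1.23 grip [ 0.492  -0.1147  0.1213] w 0.0854 t 11.55 J [ 0.52  0.41 -0.49  2.06  0.28  0.72 -0.34]
tool y [0.19 0.98 0.01] tool z [ 0.98 -0.19  0.02]
318.14492053018347 281.64326734473485
```

View pics/w6.png

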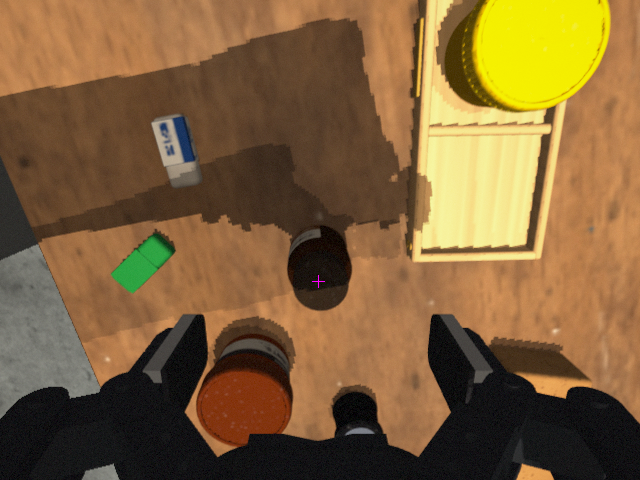

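The sepia cap is centred at about (320,283), matching the mark. Descend and grip.

Request:
{"op": "servo_tool", "data": {
  "motion": [
    [0.02, -0.002, -0.002, -1, -1],
    [0.045, -0.002, -0.002, -1, -1],
    [0.065, -0.002, -0.002, -1, -1],
    [0.077, -0.002, -0.002, -1, -1],
    [0.081, -0.002, -0.002, -1, -1],
    [0.081, -0.002, -0.002, -1, -1]
  ]
}}

```text
clock: 12.15
tcp_pos: [0.4887, -0.1159, 0.1952]
orientation: [0.139, 1.545, -0.132]
contact_force: [-0.9, 0.2, 0.6]
grip_width: 0.0856
```

Request:
{"op": "servo_tool", "data": {
  "motion": [
    [0, 0, 0, 0, 0.2],
    [0, 0, 0, 0, 0.2],
    [0, 0, 0, 0, 0.7],
    [0, 0, 0, 0, 0.7],
    [0, 0, 0, 0, 0.7],
    [0, 0, 0, 0, 0.7],
    [0, 0, 0, 0, 0.7],
    [0, 0, 0, 0, 0.7]
  ]
}}

```text
clock: 12.95
tcp_pos: [0.489, -0.116, 0.196]
orientation: [0.138, 1.544, -0.132]
contact_force: [-1.4, 0.1, 5.6]
grip_width: 0.0365
```

Run:
```python
from h import *
go(.599,-.099,.09,-10)
```

```text
shift mm [-46.  35. 103.] turn 0.1 jaw yaw -9.9 tilt 1.3 grip [ 0.4925 -0.1157  0.0411] w 0.0365 t 12.95 J [ 0.45  0.54 -0.42  2.1   0.4   0.56 -0.43]
tool y [0.17 0.99 0.01] tool z [ 0.98 -0.17  0.02]
```

Width 36.5 against 38 is the same offset as before. Lift and carry.

Request:
{"op": "servo_tool", "data": {
  "motion": [
    [-0.01, 0, 0, 0, 0.7],
    [-0.03, 0, 0, 0, 0.7],
    [-0.046, 0.005, 0.015, 0, 0.7],
    [-0.046, 0.018, 0.05, 0, 0.7],
    [-0.046, 0.03, 0.085, 0, 0.7],
    [-0.046, 0.035, 0.103, 0, 0.7],
    [-0.046, 0.035, 0.103, 0, 0.7],
    [-0.046, 0.035, 0.103, 0, 0.7]
  ]
}}

```text
clock: 13.75
tcp_pos: [0.5947, -0.0994, 0.2445]
orientation: [0.138, 1.545, -0.132]
contact_force: [-1.0, -0.3, -0.9]
grip_width: 0.0361
```

Run:
```python
from h import *
go(.599,-.099,.048,-10)
cv2.imwrite("pics/w7.png",grab_frame("wrist")[:,:,::-1])
```

```text
shift mm [42. -0. -0.] turn 0.1 jaw yaw -9.9 tilt 1.25 grip [ 0.5981 -0.0991  0.0896] w 0.0361 t 13.75 J [ 0.4   0.59 -0.45  1.84  0.35  0.77 -0.41]
tool y [0.17 0.99 0.01] tool z [ 0.98 -0.17  0.02]
```

View pics/w7.png

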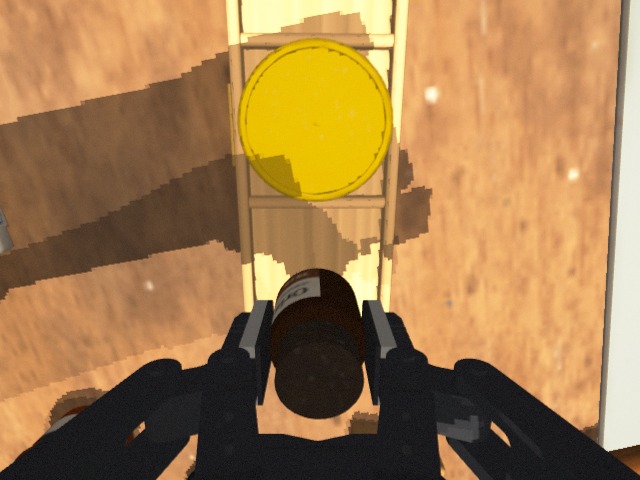

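The pot stands centred in the middle compartment (315,120). The sepia bottle is held in line with the right compartment (318,380).

Request:
{"op": "servo_tool", "data": {
  "motion": [
    [0.012, 0, 0, 0, 0.7],
    [0.024, 0, 0, 0, 0.7],
    [0.034, 0, 0, 0, 0.7],
    [0.039, 0, 0, 0, 0.7],
    [0.042, 0, 0, 0, 0.7],
    [0.042, 0, 0, 0, 0.7],
    [0.042, 0, 0, 0, 0.7]
  ]
}}

```text
clock: 14.5
tcp_pos: [0.5953, -0.0994, 0.2024]
orientation: [0.138, 1.545, -0.133]
contact_force: [0.3, -0.5, -0.3]
grip_width: 0.0362
```

Request:
{"op": "servo_tool", "data": {
  "motion": [
    [0, 0, 0, 0, 0.05],
    [0, 0, 0, 0, 0],
    [0, 0, 0, 0, -0.4],
    [0, 0, 0, 0, -0.7],
    [0, 0, 0, 0, -0.7],
    [-0.03, 0, 0, 0, -1],
    [-0.08, 0, 0, 0, -1],
    [-0.1, 0, 0, 0, -1]
  ]
}}

```text
clock: 15.3
tcp_pos: [0.5942, -0.0994, 0.3064]
orientation: [0.138, 1.54, -0.132]
contact_force: [0.8, -0.1, 0.7]
grip_width: 0.0857
```

Run:
```python
from h import *
go(.495,-.249,.11,-10)
```

```text
shift mm [  38. -166.  -77.] turn 0.1 jaw yaw -9.9 tilt 1.52 grip [ 0.5983 -0.0992  0.1514] w 0.0857 t 15.3 J [ 0.43  0.51 -0.49  1.81  0.3   0.87 -0.36]
tool y [0.17 0.99 0.01] tool z [ 0.98 -0.17  0.03]
```

Request:
{"op": "servo_tool", "data": {
  "motion": [
    [0, -0.04, -0.02, 0, -1],
    [0.01, -0.085, -0.04, 0, -1],
    [0.02, -0.13, -0.06, 0, -1],
    [0.038, -0.16, -0.077, 0, -1],
    [0.038, -0.166, -0.077, 0, -1],
    [0.038, -0.166, -0.077, 0, -1]
  ]
}}

```text
clock: 15.9
tcp_pos: [0.4902, -0.2509, 0.2652]
orientation: [0.14, 1.541, -0.135]
contact_force: [0.5, 0.5, 0.4]
grip_width: 0.085
```

Run:
```python
from h import *
o=get_obs();im=grab_frame("wrist")[:,:,::-1].copy();c=cam("wrist",o)
go(.495,-.249,.024,-10)
u,v=proj(c,(.495,-.249,.032))[0];print(u,v)
cv2.drawMarker(im,(int(u),int(v)),(255,0,255),0,12,1)
cv2.imwrite("pics/w8.png",im)
```

```text
shift mm [87. -1. -3.] turn 0.1 jaw yaw -9.9 tilt 1.58 grip [ 0.4957 -0.2492  0.1108] w 0.0855 t 15.95 J [ 0.72  0.49 -0.46  1.95  0.3   0.74 -0.08]
tool y [0.17 0.99 0.01] tool z [ 0.98 -0.17  0.03]
317.5241859935102 265.9714829194228
```

View pics/w8.png

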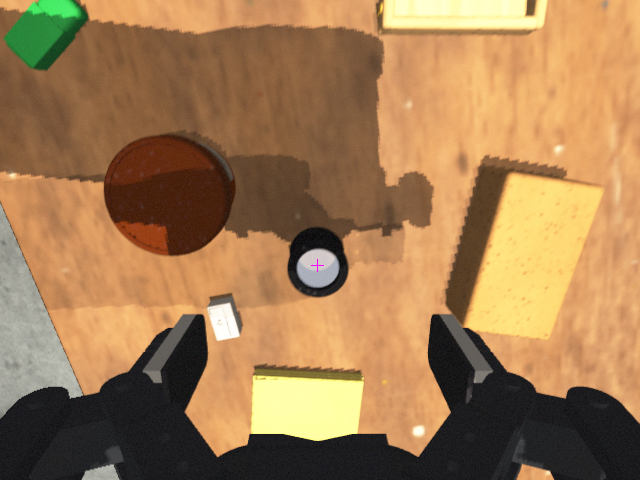

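The loupe (318,267) is as measured. The amber pot (170,195) and the sharpener (224,317) sit near the left finger, so I pre-close the fingers to about 55 mm before descending.

Request:
{"op": "servo_tool", "data": {
  "motion": [
    [0, -0.001, -0.003, 0, -0.3],
    [0, -0.001, -0.003, 0, -0.3],
    [0.02, -0.001, -0.003, 0, -0.3],
    [0.045, -0.001, -0.003, 0, -0.3],
    [0.068, -0.001, -0.003, 0, -0.3],
    [0.083, -0.001, -0.003, 0, -0.3],
    [0.087, -0.001, -0.003, 0, -0.3],
    [0.087, -0.001, -0.003, 0, -0.3]
  ]
}}

```text
clock: 16.75
tcp_pos: [0.491, -0.2492, 0.1786]
orientation: [0.138, 1.54, -0.131]
contact_force: [0.1, 1.0, 1.1]
grip_width: 0.0555
```

Request:
{"op": "servo_tool", "data": {
  "motion": [
    [0, 0, 0, 0, 0.2],
    [0, 0, 0, 0, 0.7],
    [0, 0, 0, 0, 0.7],
    [0, 0, 0, 0, 0.7],
    [0, 0, 0, 0, 0.7],
    [0, 0, 0, 0, 0.7]
  ]
}}

```text
clock: 17.35
tcp_pos: [0.4915, -0.2492, 0.1798]
orientation: [0.138, 1.538, -0.132]
contact_force: [-1.3, 2.4, 7.7]
grip_width: 0.0336
```

Run:
```python
from h import *
go(.614,-.267,.085,-10)
```

```text
shift mm [-57.   3. 121.] turn 0.1 jaw yaw -9.9 tilt 1.66 grip [ 0.496  -0.249   0.0249] w 0.0336 t 17.35 J [ 0.66  0.62 -0.39  1.99  0.39  0.58 -0.16]
tool y [0.17 0.99 0.01] tool z [ 0.98 -0.17  0.03]
```

Request:
{"op": "servo_tool", "data": {
  "motion": [
    [-0.01, 0, 0, 0, 0.7],
    [-0.03, 0, 0, 0, 0.7],
    [-0.055, 0, 0, 0, 0.7],
    [-0.061, 0.001, 0.04, 0, 0.7],
    [-0.061, 0.002, 0.08, 0, 0.7],
    [-0.061, 0.003, 0.115, 0, 0.7],
    [-0.061, 0.003, 0.121, 0, 0.7],
    [-0.061, 0.003, 0.121, 0, 0.7]
  ]
}}

```text
clock: 18.15
tcp_pos: [0.6101, -0.267, 0.2447]
orientation: [0.138, 1.537, -0.131]
contact_force: [-1.1, -0.8, 0.1]
grip_width: 0.0335
```

Run:
```python
from h import *
o=get_obs();im=grab_frame("wrist")[:,:,::-1].copy();cv2.imwrite("pics/w9.png",im)
go(.614,-.267,.061,-10)
```

```text
shift mm [28. -0. -0.] turn 0.1 jaw yaw -9.9 tilt 1.62 grip [ 0.6132 -0.2668  0.0894] w 0.0335 t 18.2 J [ 0.62  0.66 -0.42  1.69  0.33  0.83 -0.12]
tool y [0.17 0.99 0.01] tool z [ 0.98 -0.17  0.03]
```

View pics/w9.png

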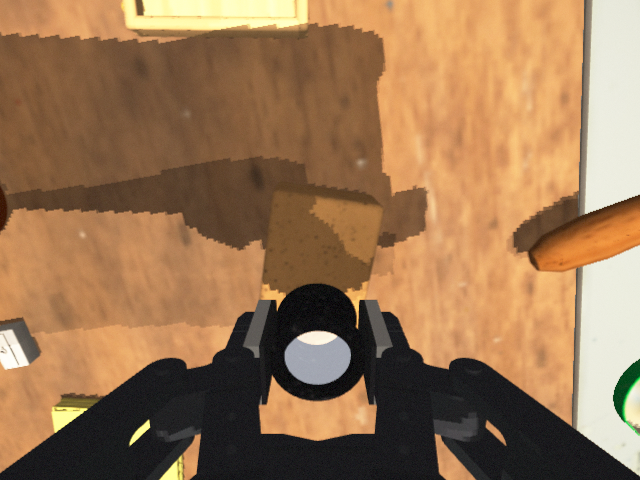

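Run:
```python
from h import *
c=cam("wrist",get_obs());P=cast(c,[(274,193),(382,207)],.035)[:,:2];print(P,np.linalg.norm(P[0]-P[1]))
d=(P[1]-P[0])/np.linalg.norm(P[1]-P[0]);n=np.array([d[1],-d[0]]);print(P.mean(0)+n*.0475, np.degrees(np.arctan2(d[1],d[0])))
```

```text
[[ 0.60128232 -0.21684233]
 [ 0.65048219 -0.23246193]] 0.05161975963895012
[ 0.61150925 -0.26992538] -17.61320192545016
```

Cork centre from here is (.612,-.270) against (.614,-.267), which agrees. Lower and release.

Request:
{"op": "servo_tool", "data": {
  "motion": [
    [0.01, -0.001, 0, 0, 0.7],
    [0.02, -0.001, 0, 0, 0.7],
    [0.026, -0.001, 0, 0, 0.7],
    [0.028, -0.001, 0, 0, 0.7],
    [0.028, -0.001, 0, 0, 0.7],
    [0.028, -0.001, 0, 0, 0.7]
  ]
}}

```text
clock: 18.8
tcp_pos: [0.6096, -0.268, 0.2164]
orientation: [0.138, 1.538, -0.132]
contact_force: [-0.4, 0.7, -0.9]
grip_width: 0.0336
```

Request:
{"op": "servo_tool", "data": {
  "motion": [
    [0, 0, 0, 0, 0.1],
    [0, 0, 0, 0, 0],
    [0, 0, 0, 0, -0.4],
    [0, 0, 0, 0, -0.7],
    [0, 0, 0, 0, -0.7],
    [-0.03, 0, 0, 0, -1],
    [-0.07, 0, 0, 0, -1],
    [-0.08, 0, 0, 0, -1]
  ]
}}

```text
clock: 19.6
tcp_pos: [0.6088, -0.2683, 0.301]
orientation: [0.137, 1.532, -0.133]
contact_force: [0.7, 0.1, 1.1]
grip_width: 0.0854
```

Run:
```python
from h import *
go(.423,-.038,.10,7)
im=cv2.imread("pics/w6.png")
```

```text
shift mm [  39.  194. -229.] turn -16.9 jaw yaw -9.9 tilt 2.01 grip [ 0.6142 -0.2684  0.1461] w 0.0854 t 19.6 J [ 0.64  0.6  -0.45  1.66  0.3   0.92 -0.09]
tool y [0.17 0.99 0.01] tool z [ 0.98 -0.17  0.03]
```

Request:
{"op": "servo_tool", "data": {
  "motion": [
    [0, 0.03, -0.035, 0, -1],
    [0, 0.06, -0.07, -4, -1],
    [0, 0.09, -0.105, -8, -1],
    [0.01, 0.12, -0.14, -10, -1],
    [0.02, 0.15, -0.175, -10, -1],
    [0.03, 0.18, -0.21, -10, -1],
    [0.035, 0.194, -0.229, -10, -1],
    [0.035, 0.194, -0.229, -10, -1]
  ]
}}

```text
clock: 20.4
tcp_pos: [0.4151, -0.0357, 0.2583]
orientation: [-0.006, 1.539, 0.005]
contact_force: [1.7, 0.2, 0.1]
grip_width: 0.0854
```

Run:
```python
from h import *
o=get_obs();im=grab_frame("wrist")[:,:,::-1].copy();c=cam("wrist",o)
go(.423,-.038,.023,0)
u,v=proj(c,(.423,-.038,.012))[0];print(u,v)
cv2.drawMarker(im,(int(u),int(v)),(255,0,255),0,12,1)
cv2.imwrite("pics/w10.png",im)
```

```text
shift mm [81. -1. -2.] turn 0.3 jaw yaw 0.3 tilt 1.95 grip [ 0.4221 -0.0372  0.104 ] w 0.0855 t 20.45 J [ 0.44  0.33 -0.57  2.25  0.33  0.6  -0.37]
tool y [-0.01  1.   -0.  ] tool z [1.   0.01 0.03]
320.0383700253194 264.0542734254197
```

View pics/w10.png

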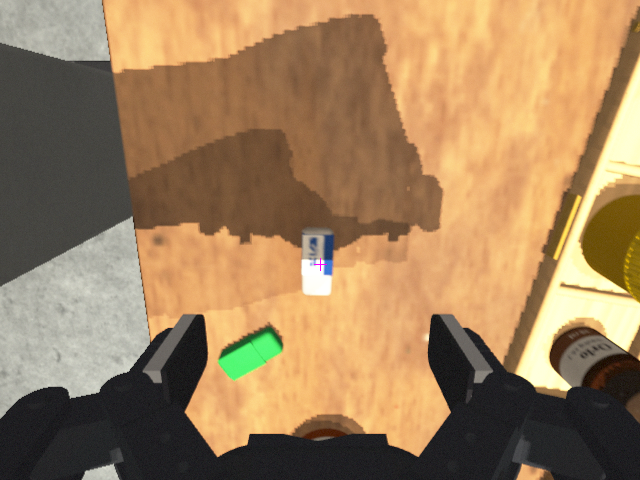

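The eraser is at (317,263), aligned with the jaws. The green one lies near the left finger, so I pre-close to about 42 mm.

Request:
{"op": "servo_tool", "data": {
  "motion": [
    [0, -0.001, -0.004, 0.3, 0],
    [0, -0.001, -0.004, 0.3, 0],
    [0.02, -0.001, -0.004, 0.3, 0],
    [0.045, -0.001, -0.004, 0.3, 0],
    [0.068, -0.001, -0.004, 0.3, 0],
    [0.079, -0.001, -0.004, 0.3, 0],
    [0.081, -0.001, -0.004, 0.3, 0],
    [0.081, -0.001, -0.004, 0.3, 0]
  ]
}}

```text
clock: 21.25
tcp_pos: [0.416, -0.0383, 0.178]
orientation: [-0.0, 1.537, -0.001]
contact_force: [0.6, 0.1, 0.3]
grip_width: 0.0427
```

Request:
{"op": "servo_tool", "data": {
  "motion": [
    [0, 0, 0, 0, 0.4],
    [0, 0, 0, 0, 1],
    [0, 0, 0, 0, 1],
    [0, 0, 0, 0, 1],
    [0, 0, 0, 0, 1],
    [0, 0, 0, 0, 1]
  ]
}}

```text
clock: 21.85
tcp_pos: [0.4165, -0.0384, 0.179]
orientation: [-0.0, 1.535, -0.002]
contact_force: [-0.4, -0.5, 7.7]
grip_width: 0.0174
```

Run:
```python
from h import *
go(.466,-.372,.10,-14)
```

```text
shift mm [ -74. -333.   47.] turn 14.0 jaw yaw -0.0 tilt 2.07 grip [ 0.4221 -0.0386  0.0241] w 0.0174 t 21.85 J [ 0.31  0.49 -0.43  2.3   0.52  0.41 -0.55]
tool y [ 0.  1. -0.] tool z [ 1.   -0.    0.04]
```

Request:
{"op": "servo_tool", "data": {
  "motion": [
    [-0.01, 0, 0, 0, 1],
    [-0.04, 0, 0.005, 0, 1],
    [-0.07, -0.005, 0.01, 0, 1],
    [-0.09, -0.045, 0.02, 0, 1],
    [-0.09, -0.09, 0.03, 0, 1],
    [-0.09, -0.135, 0.04, 0, 1],
    [-0.09, -0.18, 0.047, 0, 1],
    [-0.09, -0.22, 0.047, 0, 1]
  ]
}}

```text
clock: 22.65
tcp_pos: [0.4604, -0.2607, 0.2723]
orientation: [-0.0, 1.533, -0.003]
contact_force: [0.3, 0.0, -0.4]
grip_width: 0.0183
```

Run:
```python
from h import *
go(.466,-.372,.10,0)
```

```text
shift mm [  18. -111.   -1.] turn -0.1 jaw yaw -0.1 tilt 2.2 grip [ 0.4663 -0.261   0.1174] w 0.0183 t 22.65 J [ 0.82  0.45 -0.52  2.    0.32  0.73  0.11]
tool y [ 0.  1. -0.] tool z [ 1.   -0.    0.04]
```

Request:
{"op": "servo_tool", "data": {
  "motion": [
    [0.018, -0.03, -0.001, 0, 1],
    [0.018, -0.07, -0.001, 0, 1],
    [0.025, -0.1, -0.001, 0, 1],
    [0.04, -0.111, -0.001, 0, 1],
    [0.048, -0.111, -0.001, 0, 1],
    [0.048, -0.111, -0.001, 0, 1]
  ]
}}

```text
clock: 23.25
tcp_pos: [0.4605, -0.3708, 0.224]
orientation: [0.001, 1.534, -0.001]
contact_force: [0.0, 1.0, -1.1]
grip_width: 0.0175
```

Run:
```python
from h import *
o=get_obs();im=grab_frame("wrist")[:,:,::-1].copy();c=cam("wrist",o)
go(.466,-.372,.0375,0)
cv2.imwrite("pics/w11.png",im)
```

```text
shift mm [32. -2. -2.] turn 0.0 jaw yaw 0.0 tilt 2.16 grip [ 0.4669 -0.3705  0.0697] w 0.0177 t 23.3 J [ 0.92  0.6  -0.46  1.88  0.37  0.71  0.26]
tool y [-0.  1. -0.] tool z [1.   0.   0.04]
```

View pics/w11.png

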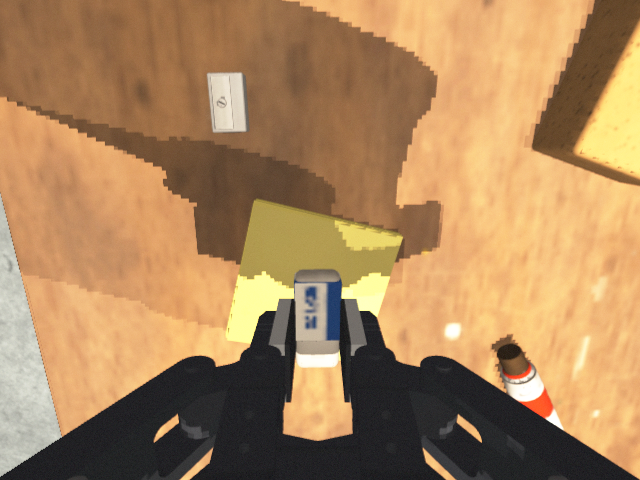

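The eraser is level in the jaws (317,315) over the pad. Lower and release.

Request:
{"op": "servo_tool", "data": {
  "motion": [
    [0.012, -0.002, -0.002, 0, 1],
    [0.022, -0.002, -0.002, 0, 1],
    [0.029, -0.002, -0.002, 0, 1],
    [0.032, -0.002, -0.002, 0, 1],
    [0.032, -0.002, -0.002, 0, 1],
    [0.032, -0.002, -0.002, 0, 1]
  ]
}}

```text
clock: 23.9
tcp_pos: [0.4605, -0.3724, 0.1926]
orientation: [-0.0, 1.533, -0.0]
contact_force: [1.0, -0.2, 0.6]
grip_width: 0.0179
```

Request:
{"op": "servo_tool", "data": {
  "motion": [
    [0, 0, 0, 0, 0.4],
    [0, 0, 0, 0, 0.3],
    [0, 0, 0, 0, 0],
    [-0.03, 0, 0, 0, -0.3],
    [-0.08, 0, 0, 0, -0.5],
    [-0.12, 0, 0, 0, -1],
    [-0.16, 0, 0, 0, -1],
    [-0.2, 0, 0, 0, -1]
  ]
}}

```text
clock: 24.7
tcp_pos: [0.4526, -0.3721, 0.3944]
orientation: [-0.001, 1.533, -0.0]
contact_force: [1.1, -0.8, 0.0]
grip_width: 0.0854
```

Request:
{"op": "servo_tool", "data": {
  "motion": [
    [0, -0.05, 0, 0, -1],
    [0, -0.1, 0, 0, -1],
    [0, -0.15, 0, 0, -1],
    [0, -0.2, 0, 0, -1],
    [0, -0.25, 0, 0, -1],
    [0, -0.25, 0, 0, -1],
    [0, -0.25, 0, 0, -1]
  ]
}}

```text
clock: 25.4
tcp_pos: [0.4519, -0.6232, 0.3934]
orientation: [0.002, 1.533, -0.001]
contact_force: [0.5, 0.2, 0.7]
grip_width: 0.0855
```

Run:
```python
from h import *
im=grab_frame("top")[:,:,::-1].copy();cv2.imwrite("pics/top1.png",im);c=cam("top")
im=cv2.resize(im[165:340,160:490],None,fx=2.4,fy=2.4,interpolation=cv2.INTER_CUBIC)
for P in[(.627,.055,.061),(.613,-.022,.059),(.599,-.099,.066),(.613,-.268,.067),(.466,-.372,.024)]:
    u,v=(proj(c,P)[0]-(160,165))*2.4;cv2.drawMarker(im,(int(u),int(v)),(255,0,255),0,10,1)
cv2.imwrite("pics/crop2.png",im);print(get_obs()["clock"],get_obs()["contact_force"])
```

```text
25.45 [0.94914174 1.03008611 0.38877258]
```

View pics/crop2.png

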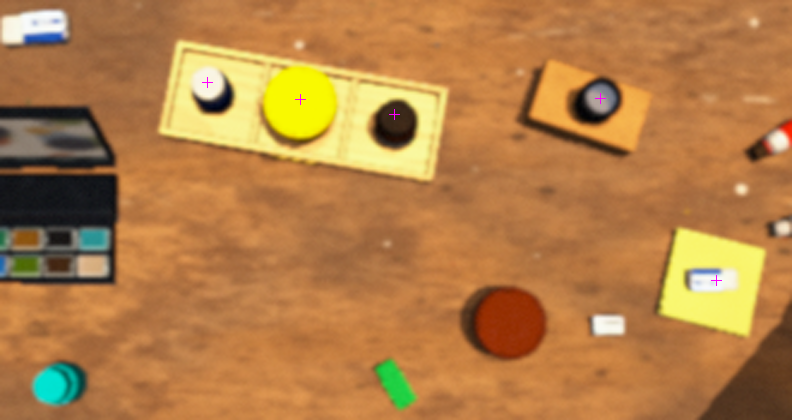

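Everything sits within about 4 mm of its mark. The amber pot (510,322) and sharpener (608,325) are unmoved.

```bash
python3 -c "
from bench import *
print(hand_in())"
```

```text
the job is handed in; nothing more can be done
None
```

I set out the bench and handed the job in at about 25.5 s on the robot's clock; the interface reports no verdict.

- **Caddy:** the blue ink is in the left compartment, the yellow pot in the middle and the sepia ink in the right.
- **Cork block and pad:** the loupe is upright in the middle of the cork. The smaller, non-green eraser is flat on the middle of the sticky pad.
- **Last check (top camera):** all five pieces are within roughly 4 mm of their targets and look upright. The rust-coloured pot and the sharpener are at the same pixels as at the start, and the arm is clear of everything.
- **Disagreements seen:** the top and wrist views differed by about 4 mm in x for the blue bottle and 3 mm for the cork centre. The tool's tilt also crept up to about 2° over the run. No check failed.

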